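# Push a used bur block through the flap of the return box

## Task

Without picking it up, push the used bur block across the top of the white return box until it stands on the steel flap, then push it and the flap down with the fingertips so that the block slides through into the box, and take the fingers out so that the flap swings shut again. Leave the small glass dish on the box, the carton beside it and the handpiece where they are.

Things in the scene. Friction and masses are not known exactly. Their poses are not given: they have to be found in the camera images.
- return_box: white sheet-metal box, fixed, 285 x 210 mm, flat top 140 mm above the trolley. Origin: on the trolley, on the centre line; in its frame the box spans x -140..145, y -105..105 mm; x points away from the robot (yaw within 0.3 rad), z up. Loading surface: top from x -140 to 20 mm; then the flap, flush, in an opening x 20..106, y -60..60 mm. Empty inside, floor at z 5 mm
- flap_middle (a point): middle of the shut flap's upper face (box frame x 63, y 0, z 140 mm); fixed to the box, does not move with the flap; axes as the box's
- stop (a point): end stop: near face, at its foot, of the low fence beyond the flap (box frame x 109, y 0, z 140 mm). All fences are steel, 10 mm high, 4 mm thick. Two side fences run along the opening, inner faces at y = +62 and -62 mm, from x 15 to 113 mm; toward the robot they splay like a funnel to y = +89 and -89 mm at x -29 mm
- flap (a joint): flap angle, rad: 0 shut; grows as its far edge swings down into the box, stop at 1.2. Polished, slippery steel plate 114 x 83 mm, hinged along the box's y at its edge nearest the robot (box x 20 mm, 10 mm under the top). A counterweight swings it shut in 1 to 2 s when let go. The block's weight does not open it; pressing 50 mm from the hinge takes about 2 to 5 N, more if fast
- counterweight (a point): centre of the counterweight with the flap shut: steel cylinder 36 mm in diameter, 34 mm long, on an arm outside the box's left wall (box frame x -55, y 130, z 130 mm); the point is fixed to the box. As the flap opens the weight rises, its upper side to about 80 mm above the box's top
- bur_block: bur block: blue plastic block with a clear cover fixed on it, 40 x 62 mm, 34 mm high (46 mm in x with the cover's hinge at +x), about 130 g, standing loose on the loading surface with its long side (its y) roughly across the box. Origin: centre of its underside, z up; ordinary friction
- dappen_dish: small waisted glass dish, 33 mm wide, 26 mm high, standing on the back left part of the box's top, behind the side fence; leave it alone. Origin: centre of its underside, z up
- suture_box: small carton, 29 x 78 mm, 59 mm high, on the trolley near the box; leave it alone. Origin: centre of its underside
- contra_angle: metal dental handpiece lying on the trolley, 114 x 26 mm, 17 mm high; leave it alone. Origin: centre of its underside

How it is judged:
On the way, in this order (a step that is already met when the one before it is completed fails the run):
1. the bur block stands on the shut flap (x of bur_block in the frame of return_box above 0.035 m and y of bur_block in the frame of return_box between -0.04 and 0.04 m and z of bur_block in the frame of return_box above 0.132 m and value of joint flap below 0.12 rad), for 0.1 s.
2. the flap is pushed open (value of joint flap above 0.3 rad), for 0.02 s.
At the end, for the whole second after the job is handed in: the bur block lies at rest inside the return box (its origin inside the walls and at least 55 mm below the top) and the flap is shut (within 0.06 rad) (z of bur_block in the frame of return_box below 0.085 m and x of bur_block in the frame of return_box between -0.135 and 0.14 m and y of bur_block in the frame of return_box between -0.1 and 0.1 m and linear speed of bur_block below 0.03 m/s and value of joint flap below 0.06 rad); the robot touches nothing.
It fails at once if the bur block is lifted more than 20 mm off the box's top (z of bur_block in the frame of return_box above 0.16 m).
It fails at once if the glass dish, the carton or the handpiece is moved by more than 20 mm (distance of any of dappen_dish, suture_box, contra_angle from where it was at the start of the episode above 0.02 m).
It also fails if it takes over 54 s, if anything falls off the work surface, if the arm or the gripper's body presses on something with over 40 N, if the wrist force passes 120 N, or if a joint passes its speed limit or range.

## Robot

A 6-joint arm with a two-finger parallel gripper is mounted at the origin on a cart in front of the work surface, level with it; the furniture and walls round the work are solid. World frame = base frame: x ahead of the robot, y to its left, z up, the work surface at z = 0. Lengths are in m, angles in rad, forces in N, time in s.
With the tool pointing down it reaches from about 0.275 to 0.975 m from the base axis. Payload 8.4 kg.
Tool frame: the origin (TCP) lies midway between the tips of the shut fingers; the grasp point (between the pads) lies 19 mm behind it; z points along the fingers, x is the direction in which the jaws open and shut, and the axes are right-handed (so a half turn about z gives the same grasp; the last joint's range is limited). The gripper opens to 92 mm and grips with 3 to 60 N. Pads are 20 mm wide; open, the fingers measure 128 mm over their backs; the gripper's body (75 mm by 189 mm) begins 69 mm behind the grasp point.
Start: joints at [-1.196, 0.353, 1.633, -0, 1.155, -0.002], TCP at [0.23, -0.581, 0.215] pointing down, gripper open.
Joint ranges: [-2.63, 2.63], [-0.92, 2.1], [0.06, 2.66], [-1.3, 4.44], [0, 2.69], [-3.02, 3.02]. Speed limits (rad/s): [2.22, 2.22, 2.79, 3.14, 3.14, 3.14].

## Interface

Orientations are given as a 3x3 rotation matrix whose columns are the frame's x, y, z axes.
In Python, from station import get_obs, get_image, job_done gives the robot as it stands. The module is installed in compiled form; this text tells all that it offers.
- The arm moves only by the tool drive_tool, never from a script. Its argument "motion" is a list of rows, each a list of 3 entries, a list of its own where there are three numbers: the opening, from 0 (shut) to 1 (fully open), then the shift along the tool's x, y, z in cm, then the turn about the tool's z in degrees. In form: [[fingers, [dx, dy, dz], turn], ...]. A call has exactly 8 rows; each row is the pose to reach, as a shift and turn from the pose commanded when the call began, along the tool's axes at that moment; what a row does not reach only later rows make up. A row lasts 1/10 s, in which the tool goes at most 50 mm and 8.59 degrees, less where a joint would pass 70% of its speed; a pose out of reach is approached as far as the arm can. A call with a gripper value outside its range is refused whole. The fingers move at their own pace and stop on an object; "force" is the grip in N (left out, the last holds). Time passes only in rows, so rows that repeat a pose let the fingers close, or fill a call up. It gives the time, the measured TCP pose, the force and the opening at its end, in the units of the state.
- get_obs(): the state, without advancing time (a new reading comes with each control period).
- get_image(name): name is "scene" or "top"; returns a dict with "image" (384x512x3 uint8, red, green, blue), "range_z" (384x512 float32, m along the optical axis (not along the pixel's ray), 0 where there is no reading), "fx", "fy", "cx", "cy" (pixels), "distortion" ([k1, k2, p1, p2, k3] as OpenCV has them; the pictures are not rectified), "R" (3x3) and "t" (3): a world point X has camera coordinates R X + t. Camera axes: x right, y down, z forward; pixel columns grow to the right and rows downward; lengths in m; the calibration is good to about 2 mm. A picture is of the moment at which its call begins.
- job_done(): hands the job in, once; it reports no verdict.
The state is a dict: "time": time; "q": joint angles; "qd": joint speeds; "joint_torque": joint torques, N m; "ee_pos": TCP position; "eef_rot": TCP orientation; "ft_force": force on the tool from outside, world axes, zero at the start; "moment": the same for the moment, N m; "gripper_width": finger opening in m.
Only numpy, scipy, OpenCV 4.12 (cv2) and the standard library are available. Lean on these libraries where they do the work, as an engineer would, in place of code of your own. Each camera call takes 0.05 s, during which the arm holds its last target.

## Working session

There is one attempt and no reset: what is moved stays moved. The work goes in short steps, Python scripts to look and compute and a tool call to move; the robot and the scene stay as the last step left them, time stands still between calls to the robot, and variables do not carry over. Pictures are saved under pics/ and viewed, and the job is handed in when it is done.

Besides the shell and the picture viewer there is one more tool, called after "Emit:" as name(argument=value, ...) on one line, values as JSON. drive_tool: Moves the arm, as the interface text tells. Its arguments: {"type":"object","properties":{"motion":{"type":"array","items":{"type":"array"}},"force":{"type":"number"}},"required":["motion"]}

```bash
mkdir -p pics
cat > h.py <<'E'
import numpy as np, cv2
from station import get_obs,get_image
def snap(name,fn):
    d=get_image(name); np.savez('pics/'+fn+'.npz',**{k:np.array(v) for k,v in d.items()})
    cv2.imwrite('pics/'+fn+'.png',d['image'][:,:,::-1]); return d
def load(fn): return dict(np.load('pics/'+fn+'.npz'))
def K(d): return np.array([[d['fx'],0,d['cx']],[0,d['fy'],d['cy']],[0,0,1.]])
def cloud(d):
    h,w=d['range_z'].shape
    uv=np.stack(np.meshgrid(np.arange(w),np.arange(h)),-1).reshape(-1,1,2).astype(float)
    n=cv2.undistortPoints(uv,K(d),d['distortion']).reshape(h,w,2)
    z=d['range_z'][...,None]
    P=np.concatenate([n*z,z],-1)
    return (P-d['t'])@d['R']
def onplane(d,u,v,z):
    n=cv2.undistortPoints(np.array([[[u,v]]],float),K(d),d['distortion']).ravel()
    r=d['R'].T@np.array([n[0],n[1],1]); c=-d['R'].T@d['t']
    return c+r*(z-c[2])/r[2]
def proj(d,X):
    return cv2.projectPoints(np.array(X,float).reshape(-1,3),cv2.Rodrigues(d['R'])[0],d['t'],K(d),d['distortion'])[0].reshape(-1,2)
E
python3 - <<'E'
from h import *
a=snap('scene','s0');b=snap('top','t0')
cv2.imwrite('pics/t0b.png',cv2.resize(b['image'][:,:,::-1],(800,600)))
cv2.imwrite('pics/s0b.png',cv2.resize(a['image'][:,:,::-1],(800,600)))
o=get_obs();print(o)
E
```

```text
{'time': 0.1, 'q': array([-1.19638745e+00,  3.53611857e-01,  1.63404013e+00, -2.16883400e-05,
        1.15524205e+00, -2.42207656e-03]), 'qd': array([ 0.00088042, -0.00109958, -0.00139292, -0.00027983, -0.00206878,
       -0.00030391]), 'joint_torque': array([-2.08392448e-03, -5.94906807e+01, -3.34931123e+01,  6.98520849e-02,
        1.83551438e-02, -2.02465407e-05]), 'ee_pos': array([ 0.22979928, -0.58073231,  0.2139266 ]), 'eef_rot': array([[ 3.67983463e-01, -9.29832203e-01, -4.94410053e-04],
       [-9.29831424e-01, -3.67983795e-01,  1.20396442e-03],
       [-1.30141978e-03,  1.66790066e-05, -9.99999153e-01]]), 'ft_force': array([-0.04088245,  0.28272856,  0.49963219]), 'moment': array([ 0.02861425,  0.05559624, -0.02846315]), 'gripper_width': 0.09187774160853467}
```

View pics/t0b.png

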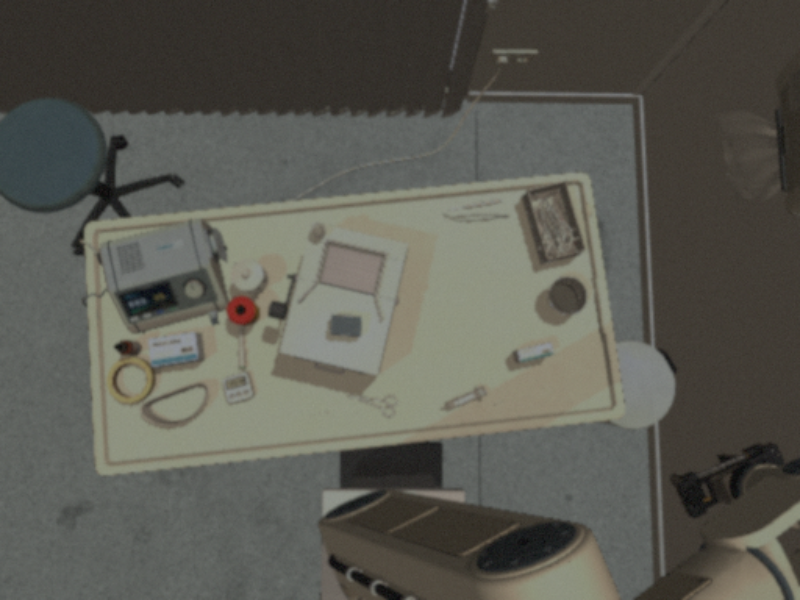

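View pics/s0b.png

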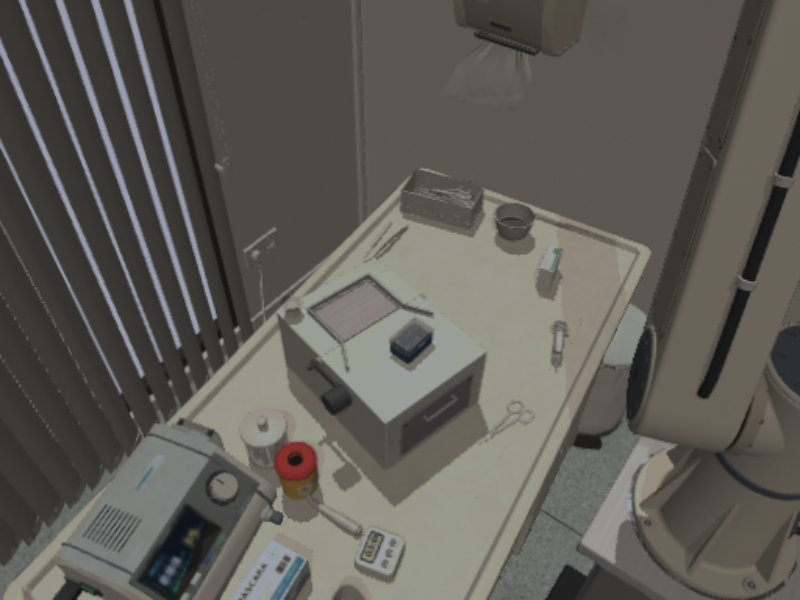

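The top view shows the box at about (340,300) with the flap at (352,267) and the block at (345,327). The dish is near (317,232). The suture carton is near (533,353) and the handpiece near (465,398). The counterweight is at (278,310). Next I'll measure.

Run:
```python
from h import *
for f in ('t0','s0'):
    d=load(f);P=cloud(d);ok=d['range_z']>0
    m=ok&(abs(P[...,2]-.14)<.006)&(P[...,0]>.3)&(P[...,0]<1)&(abs(P[...,1])<.4)
    n,lab,st,c=cv2.connectedComponentsWithStats(m.astype(np.uint8))
    i=1+np.argmax(st[1:,4]); q=P[lab==i]
    r=cv2.minAreaRect(q[:,:2].astype(np.float32));print(f,st[i],np.median(q[:,2]),r,cv2.boxPoints(r).round(4).tolist())
    c0=np.median(q[:,:2],0)
    m=ok&(P[...,2]>.160)&(P[...,2]<.19)&(np.hypot(P[...,0]-c0[0],P[...,1]-c0[1])<.2)
    n,lab,st,c=cv2.connectedComponentsWithStats(m.astype(np.uint8))
    for i in range(1,n):
        if st[i,4]>15:
            q=P[lab==i];print(' obj',st[i],q.mean(0).round(4),np.percentile(q[:,2],[5,50,95]).round(3),cv2.minAreaRect(q[:,:2].astype(np.float32)))
d=load('t0');cv2.imwrite('pics/t0c.png',cv2.resize(d['image'][130:260,160:290,::-1],(600,600),interpolation=cv2.INTER_CUBIC))
d=load('s0');cv2.imwrite('pics/s0c.png',cv2.resize(d['image'][160:300,170:320,::-1],(750,600+100-100),interpolation=cv2.INTER_CUBIC))
```

```text
t0 [ 171  144   90   97 4981] 0.1402764541329605 ((0.5704033970832825, 0.12673409283161163), (0.2587985396385193, 0.28534048795700073), 76.97547149658203) [[0.40220001339912415, 0.03280000016093254], [0.6801999807357788, -0.03150000050663948], [0.7386000156402588, 0.2206999957561493], [0.46059998869895935, 0.2849999964237213]]
 obj [198 142  10  10  51] [0.7056 0.1666 0.1649] [0.161 0.165 0.17 ] ((0.7044607400894165, 0.16557574272155762), (0.030391741544008255, 0.030594969168305397), 40.60228729248047)
 obj [210 201  21  15 261] [0.5058 0.1046 0.1741] [0.167 0.174 0.179] ((0.5061002969741821, 0.10496067255735397), (0.0614749938249588, 0.04425092041492462), 85.06934356689453)
s0 [ 177  165  135  107 6594] 0.1400011121615597 ((0.5697072744369507, 0.12434586882591248), (0.25843575596809387, 0.2896711230278015), 76.73712921142578) [[0.39910000562667847, 0.03180000185966492], [0.6809999942779541, -0.034699998795986176], [0.7402999997138977, 0.21690000593662262], [0.45840001106262207, 0.2833000123500824]]
 obj [180 189  13  10  73] [0.7051 0.1619 0.1642] [0.161 0.164 0.168] ((0.7026031613349915, 0.16341854631900787), (0.030906902626156807, 0.03198475018143654), 66.1593246459961)
 obj [249 202  29  26 425] [0.5015 0.1066 0.1725] [0.163 0.174 0.177] ((0.5033280253410339, 0.10286152362823486), (0.06375288218259811, 0.04472043365240097), 86.6817626953125)
```

View pics/t0c.png

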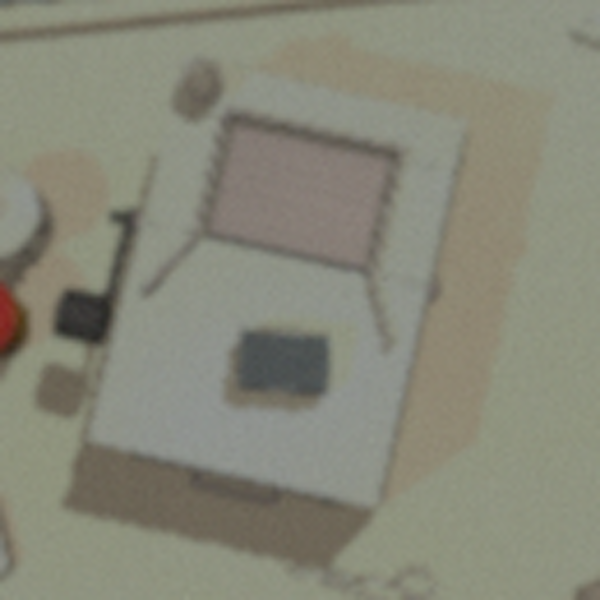

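View pics/s0c.png

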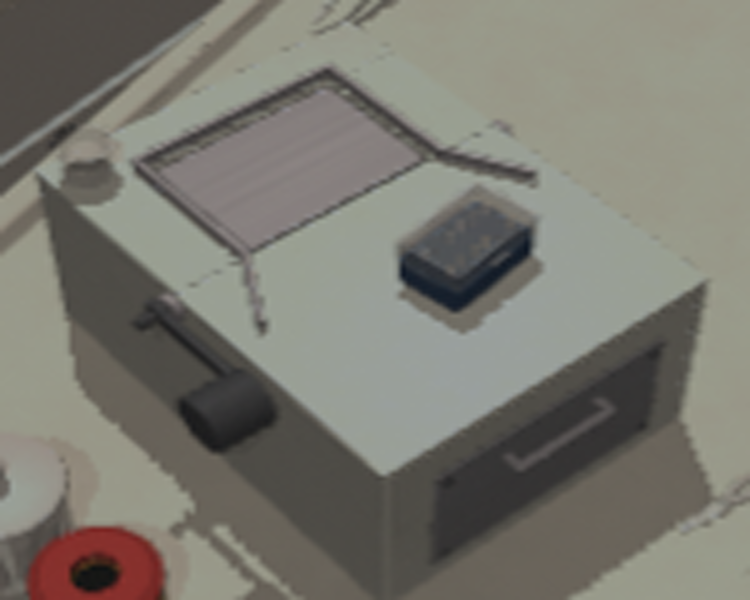

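Run:
```python
from h import *
t=load('t0');s=load('s0')
T=lambda u,v:((u+.5)/4.615-.5+160,(v+.5)/4.615-.5+130)
S=lambda u,v:((u+.5)/5-.5+170,(v+.5)/4.2857-.5+160)
B={'NL':(-140,105),'NR':(-140,-105),'FR':(145,-105),'FL':(145,105),'hl':(20,59),'hr':(20,-59)}
def fit(obs):
    A=np.array([B[k] for k in obs])/1000.;W=np.array([obs[k] for k in obs])
    a=A-A.mean(0);w=W-W.mean(0)
    th=np.arctan2((a[:,0]*w[:,1]-a[:,1]*w[:,0]).sum(),(a*w).sum());c,s_=np.cos(th),np.sin(th);R=np.array([[c,-s_],[s_,c]])
    o=W.mean(0)-R@A.mean(0);print(th,o,((W-o)@R*1000-np.array([B[k] for k in obs])).round(1).tolist());return th,o
ot={k:onplane(t,*T(*p),.14)[:2] for k,p in dict(NL=(87,442),NR=(380,507),FR=(467,120),hl=(206,234),hr=(366,270)).items()}
os={k:onplane(s,*S(*p),.14)[:2] for k,p in dict(NL=(385,474),NR=(706,283),FL=(40,177),hl=(250,252),hr=(425,158)).items()}
for n,ob in(('t',ot),('s',os)):
    th,o=fit(ob)
    R=np.array([[np.cos(th),-np.sin(th)],[np.sin(th),np.cos(th)]])
    d=dict(t=t,s=s)[n];P=cloud(d)
    L=(P[...,:2]-o)@R*1000
    z=P[...,2]*1000
    m=(d['range_z']>0)&(abs(L[...,0]+65)<65)&(abs(L[...,1])<65)&(z>160)&(z<190)
    q=np.c_[L[m],z[m]];print('block',q.mean(0),cv2.minAreaRect(q[:,:2].astype(np.float32)))
    print(np.percentile(q,[2,98],axis=0))
# block bottom corners in scene
print(S(455,310))
```

```text
-0.21515524762151692 [0.56618915 0.10830227] [[-0.5, -0.2], [0.7, -0.2], [-2.3, 0.4], [1.0, -0.7], [1.0, 0.7]]
block [-58.19974573 -16.45958103 174.06488127] ((-57.99000930786133, -16.093463897705078), (44.25090789794922, 61.4749870300293), 7.396817207336426)
[[-79.62544192 -45.89024041 163.98612287]
 [-36.81262457  13.36036268 179.64081057]]
-0.21907754444635572 [0.56255096 0.1091097 ] [[2.1, -2.1], [-1.1, 4.0], [-6.1, -0.5], [2.2, -1.9], [2.9, 0.5]]
block [-59.00505196 -15.72083795 172.54279192] ((-56.44948959350586, -18.969730377197266), (44.720401763916016, 63.752872467041016), 9.233936309814453)
[[-78.83905155 -49.23567733 161.70002391]
 [-35.47381967  13.07973813 176.89258812]]
(260.6, 231.950241500805)
```

```bash
cat >> h.py <<'E'
TH=-.216;O=np.array([.5655,.1085])
RB=np.array([[np.cos(TH),-np.sin(TH),0],[np.sin(TH),np.cos(TH),0],[0,0,1.]])
def where():
    o=get_obs();p=RB.T@(o['ee_pos']-[*O,0]);R=o['eef_rot']
    yaw=np.degrees(np.arctan2(R[1,0],R[0,0])-TH)
    print('t',o['time'],'box mm',(p*1000).round(1),'toolx yaw rel box',round(yaw,2),'F',(RB.T@o['ft_force']).round(1),'w',o['gripper_width']);return o
def go(x,y,z,yaw=-90):
    o=where();R=o['eef_rot'];W=RB@np.array([x,y,z])/1000+[*O,0]
    d=R.T@(W-o['ee_pos'])*100
    cy=np.degrees(np.arctan2(R[1,0],R[0,0])-TH)
    print('shift cm',d.round(2),'turn',round(-((yaw-cy+180)%360-180),2))
E
python3 -c "
from h import *
go(-112,-16,215)"
```

```text
t 0.1 box mm [-180.2 -745.2  213.9] toolx yaw rel box -56.03 F [-0.1  0.3  0.5] w 0.09187774160853467
shift cm [-5.666e+01 -4.639e+01 -3.000e-02] turn 33.97
```

Emit:
drive_tool(motion=[[0.33, [-56.7, -46.4, 0], 34], [0.33, [-56.7, -46.4, 0], 34], [0.33, [-56.7, -46.4, 0], 34], [0.33, [-56.7, -46.4, 0], 34], [0.33, [-56.7, -46.4, 0], 34], [0.33, [-56.7, -46.4, 0], 34], [0.33, [-56.7, -46.4, 0], 34], [0.33, [-56.7, -46.4, 0], 34]])

```text
time: 0.9
ee_pos: [0.3515, -0.1986, 0.2146]
eef_rot: [[-0.215, -0.977, 0.0], [-0.977, 0.215, -0.0], [-0.0, -0.0, -1.0]]
ft_force: [1.6, 0.0, 0.8]
gripper_width: 0.0309
```

```bash
python3 -c "
from h import *
go(-112,-16,215)"
```

```text
t 0.9 box mm [-143.2 -345.8  214.6] toolx yaw rel box -90.07 F [1.5 0.4 0.8] w 0.030873726236351748
shift cm [-32.99  -3.08  -0.04] turn -0.07
```

Emit:
drive_tool(motion=[[0.33, [-33, -3.1, 0], 0], [0.33, [-33, -3.1, 0], 0], [0.33, [-33, -3.1, 0], 0], [0.33, [-33, -3.1, 0], 0], [0.33, [-33, -3.1, 0], 0], [0.33, [-33, -3.1, 0], 0], [0.33, [-33, -3.1, 0], 0], [0.33, [-33, -3.1, 0], 0]])

```text
time: 1.7
ee_pos: [0.4536, 0.1184, 0.2144]
eef_rot: [[-0.211, -0.977, 0.0], [-0.977, 0.211, 0.001], [-0.001, -0.0, -1.0]]
ft_force: [-0.3, -0.6, -0.1]
gripper_width: 0.0303
```

```bash
python3 -c "
from h import *
go(-112,-16,150)
d=snap('scene','s1');cv2.imwrite('pics/s1c.png',cv2.resize(d['image'][100:300,140:400,::-1],(780,600),interpolation=cv2.INTER_CUBIC))"
```

```text
t 1.7 box mm [-111.4  -14.3  214.4] toolx yaw rel box -89.83 F [-0.2 -0.6 -0.1] w 0.030331922157169348
shift cm [0.18 0.06 6.44] turn 0.17
```

View pics/s1c.png

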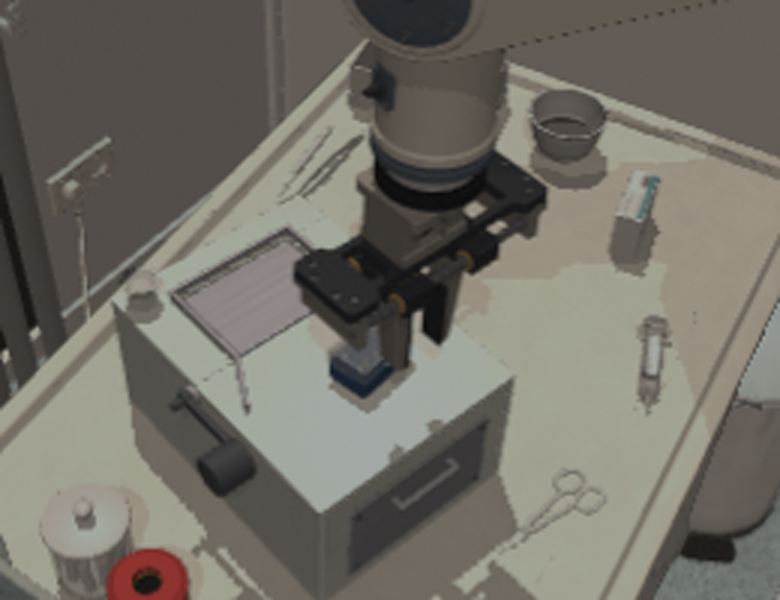

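The fingertips, at (400,360) and (437,338), hang behind the block at (362,370) and are clear of it. I'll go down and start the push.

Emit:
drive_tool(motion=[[0.33, [0, 0.1, 2], 0], [0.33, [0, 0.1, 4], 0], [0.33, [0, 0.1, 5.5], 0], [0.33, [0, 0.1, 6.4], 0], [0.33, [0, 0.1, 6.4], 0], [0.33, [0, -0.6, 6.4], 0], [0.33, [0, -1.3, 6.4], 0], [0.33, [0, -2, 6.4], 0]])

```text
time: 2.55
ee_pos: [0.4736, 0.1107, 0.1514]
eef_rot: [[-0.215, -0.977, 0.002], [-0.977, 0.215, 0.0], [-0.001, -0.001, -1.0]]
ft_force: [-2.2, 1.5, 0.5]
gripper_width: 0.0303
```

```bash
python3 -c "
from h import *
go(-40,-14,150)"
```

```text
t 2.55 box mm [-90.3 -17.5 151.4] toolx yaw rel box -90.04 F [-2.5  1.   0.5] w 0.030333121932856474
shift cm [-0.36 -5.03  0.14] turn -0.04
```

Emit:
drive_tool(motion=[[0.33, [-0.1, -0.7, 0.1], 0], [0.33, [-0.2, -1.4, 0.1], 0], [0.33, [-0.3, -2.1, 0.1], 0], [0.33, [-0.4, -2.8, 0.1], 0], [0.33, [-0.5, -3.5, 0.1], 0], [0.33, [-0.5, -4.2, 0.1], 0], [0.33, [-0.5, -4.9, 0.1], 0], [0.33, [-0.5, -5.5, 0.1], 0]])

```text
time: 3.35
ee_pos: [0.5277, 0.1037, 0.1496]
eef_rot: [[-0.215, -0.977, 0.0], [-0.977, 0.215, 0.0], [-0.0, -0.0, -1.0]]
ft_force: [-0.9, 0.3, 1.5]
gripper_width: 0.0306
```

```bash
python3 -c "
from h import *
go(20,-12,150)
d=snap('scene','s2');cv2.imwrite('pics/s2c.png',cv2.resize(d['image'][100:300,140:400,::-1],(780,600),interpolation=cv2.INTER_CUBIC))
d=snap('top','t2');cv2.imwrite('pics/t2c.png',cv2.resize(d['image'][130:260,160:290,::-1],(600,600),interpolation=cv2.INTER_CUBIC))
"
```

```text
t 3.35 box mm [-35.9 -12.7 149.6] toolx yaw rel box -90.04 F [-0.9  0.1  1.5] w 0.03060491050326984
shift cm [-0.08 -5.59 -0.04] turn -0.04
```

View pics/s2c.png

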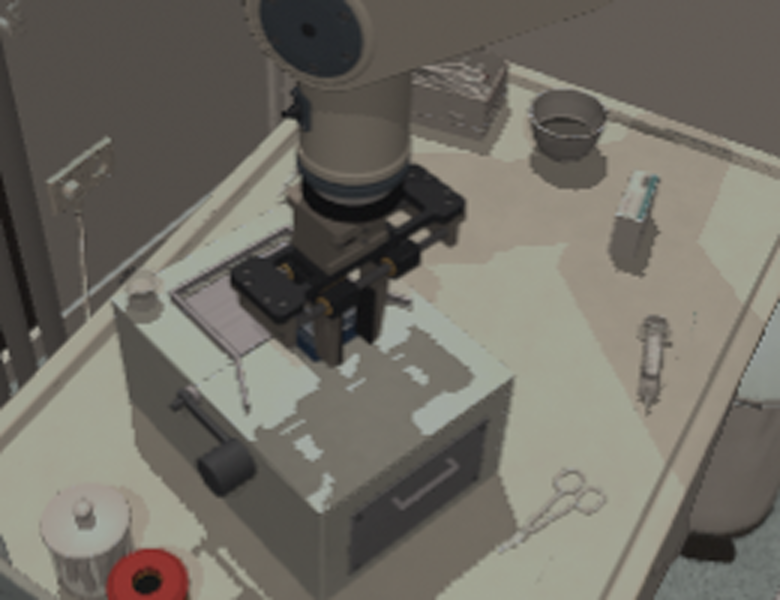

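View pics/t2c.png

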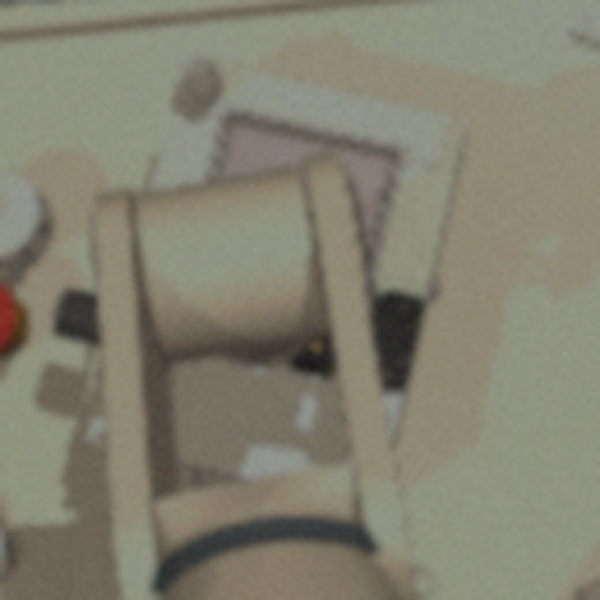

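In the scene view the block sits in front of both fingers at about (325,335). Pushing on.

Emit:
drive_tool(motion=[[0.33, [0, -0.7, 0], 0], [0.33, [0, -1.4, 0], 0], [0.33, [0, -2.1, 0], 0], [0.33, [0, -2.8, 0], 0], [0.33, [0, -3.5, 0], 0], [0.33, [0, -4.2, 0], 0], [0.33, [0, -4.9, 0], 0], [0.33, [0, -5.4, 0], 0]])

```text
time: 4.25
ee_pos: [0.5805, 0.0921, 0.1496]
eef_rot: [[-0.215, -0.977, 0.0], [-0.977, 0.215, 0.0], [-0.0, -0.0, -1.0]]
ft_force: [-0.5, 0.3, 0.3]
gripper_width: 0.0301
```

```bash
python3 -c "
from h import *
go(20,-12,150)
d=snap('scene','s3');cv2.imwrite('pics/s3c.png',cv2.resize(d['image'][150:270,160:310,::-1],(750,600),interpolation=cv2.INTER_CUBIC))
"
```

```text
t 4.25 box mm [ 18.2 -12.8 149.6] toolx yaw rel box -90.04 F [-0.5  0.2  0.3] w 0.030093675664851247
shift cm [-0.08 -0.18 -0.04] turn -0.04
```

View pics/s3c.png

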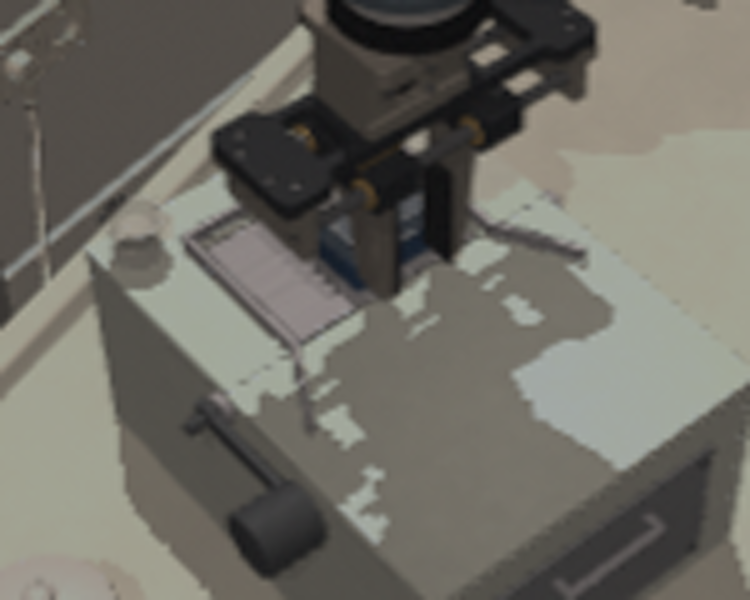

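The block at (370,240) is now on the flap. I'll give a last small push, back off, and rise to look.

Emit:
drive_tool(motion=[[0.33, [0, -0.3, 0], 0], [0.33, [0, -0.5, 0], 0], [0.33, [0, -0.5, 0], 0], [0.33, [0, 1, 0], 0], [0.33, [0, 1.5, -2], 0], [0.33, [0, 2, -5], 0], [0.33, [0, 6, -8], 0], [0.33, [0, 10, -8], 0]])

```text
time: 5.1
ee_pos: [0.4836, 0.1143, 0.2331]
eef_rot: [[-0.216, -0.976, 0.006], [-0.976, 0.216, 0.001], [-0.003, -0.006, -1.0]]
ft_force: [0.2, 0.1, -0.8]
gripper_width: 0.0304
```

```bash
cat > blk.py <<'E'
from h import *
import sys
n=sys.argv[1]
go(30,-12,215)
d=snap('scene','s'+n);cv2.imwrite('pics/s'+n+'c.png',cv2.resize(d['image'][150:270,160:310,::-1],(750,600),interpolation=cv2.INTER_CUBIC))
P=cloud(d);L=(P-[*O,0])@RB*1000
m=(d['range_z']>0)&(L[...,0]>-20)&(L[...,0]<112)&(abs(L[...,1])<57)&(L[...,2]>160)&(L[...,2]<185)
q=L[m]
if len(q)>5:print(len(q),q.mean(0),np.percentile(q,[2,98],axis=0),cv2.minAreaRect(q[:,:2].astype(np.float32)))
E
python3 blk.py 4
```

```text
t 5.1 box mm [-81.2 -11.8 233.1] toolx yaw rel box -90.08 F [ 0.1  0.1 -0.8] w 0.030434778799155307
shift cm [ 1.000e-02 -1.111e+01  1.870e+00] turn -0.08
195 [ 47.22485047   1.38692861 171.59991556] [[ 29.19921032 -16.76691623 160.59971757]
 [ 70.17065582  14.5612136  176.75601587]] ((50.50098419189453, -2.590505599975586), (45.340065002441406, 35.17897415161133), 1.6197248697280884)
```

View pics/s4c.png

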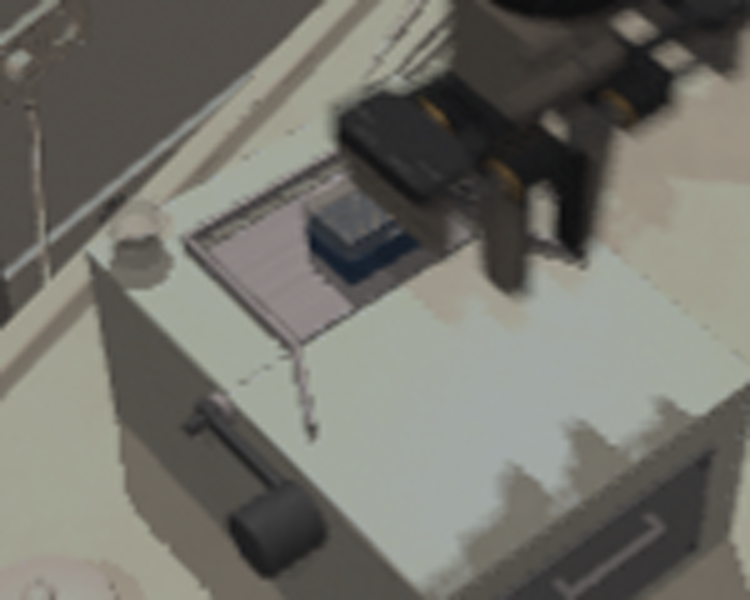

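The block stands square on the shut flap: hull x 28..73, so its origin is about x 48, y -16. Next I'll move the fingertips above it.

Emit:
drive_tool(motion=[[0.33, [0, -3.5, 0], 0], [0.33, [0, -7, 0], 0], [0.33, [0, -10.5, 0.5], 0], [0.33, [0, -13.7, 2], 0], [0.33, [0, -13.7, 3.5], 0], [0.33, [0, -13.7, 3.5], 0], [0.33, [0, -13.7, 3.5], 0], [0.33, [0, -13.7, 3.5], 0]])

```text
time: 5.95
ee_pos: [0.6153, 0.0846, 0.1954]
eef_rot: [[-0.214, -0.977, 0.0], [-0.977, 0.214, 0.0], [-0.0, -0.0, -1.0]]
ft_force: [0.2, -0.8, -0.2]
gripper_width: 0.0301
```

```bash
python3 -c "
from h import *
go(60,-14,150)"
```

```text
t 5.95 box mm [ 53.8 -12.6 195.4] toolx yaw rel box -90.01 F [ 0.3 -0.7 -0.2] w 0.03007698468212667
shift cm [ 0.14 -0.62  4.54] turn -0.01
```

Emit:
drive_tool(motion=[[0.33, [0.1, -0.5, 1], 0], [0.33, [0.1, -0.5, 1.6], 0], [0.33, [0.1, -0.5, 2], 0], [0.33, [0.1, -0.5, 2.5], 0], [0.33, [0.1, -0.5, 3], 0], [0.33, [0.1, -0.5, 3.5], 0], [0.33, [0.1, -0.5, 4], 0], [0.33, [0.1, -0.5, 4.5], 0]])

```text
time: 6.75
ee_pos: [0.632, 0.081, 0.156]
eef_rot: [[-0.214, -0.977, 0.025], [-0.977, 0.214, -0.001], [-0.004, -0.024, -1.0]]
ft_force: [25.4, -10.4, 20.0]
gripper_width: 0.0303
```

```bash
python3 blk.py 5; python3 -c "
from h import *
go(58,-14,110)"
```

```text
t 6.75 box mm [ 70.8 -12.6 156. ] toolx yaw rel box -89.98 F [27.  -4.7 20. ] w 0.030272482140784825
shift cm [-0.08  3.94 -6.  ] turn 0.02
178 [ 56.76861923 -13.51934411 168.73541179] [[ 41.7931316  -42.66047137 160.14077746]
 [ 76.45034228  16.39914418 184.32195561]] ((58.79126739501953, -14.306625366210938), (37.81254577636719, 61.860389709472656), 1.8977391719818115)
t 6.8 box mm [ 70.8 -12.6 155.3] toolx yaw rel box -89.99 F [23.5 -3.4 16.3] w 0.030189184151402378
shift cm [0.16 1.39 4.49] turn 0.01
```

View pics/s5c.png

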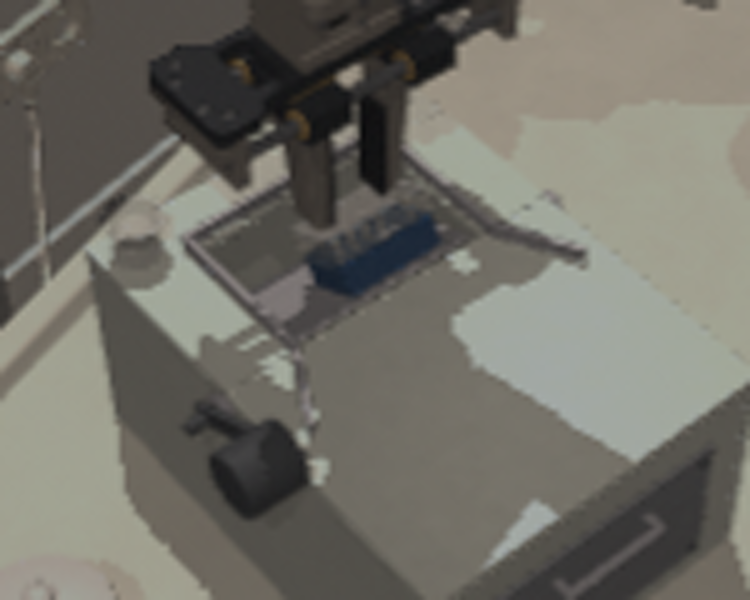

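The block and flap have tipped about 0.4 rad together. The block's top moves forward as it tips, but my tool command held it back, which explains the 27 N. I'll follow the arc forward and down.

Emit:
drive_tool(motion=[[0.33, [0, -0.6, -0.3], 0], [0.33, [0, -1.2, -0.2], 0], [0.33, [0, -1.6, 0.2], 0], [0.33, [0, -1.9, 0.7], 0], [0.33, [0, -2.1, 1.2], 0], [0.33, [0, -2.2, 1.8], 0], [0.33, [0, -2.3, 2.3], 0], [0.33, [0, -2.3, 2.8], 0]])

```text
time: 7.6
ee_pos: [0.6426, 0.0772, 0.1206]
eef_rot: [[-0.215, -0.977, -0.001], [-0.977, 0.215, -0.0], [0.0, 0.001, -1.0]]
ft_force: [3.0, -0.4, 2.2]
gripper_width: 0.0301
```

```bash
python3 blk.py 6
```

```text
t 7.6 box mm [ 82.1 -14.  120.6] toolx yaw rel box -90.03 F [3.  0.3 2.2] w 0.03010302459645662
shift cm [-0.19  5.21 -9.43] turn -0.03
126 [ 74.69877124 -12.67816397 172.83668752] [[ 68.44731438 -44.50874808 160.66336519]
 [ 89.78600518  17.94301337 183.88840512]] ((79.63032531738281, -13.771812438964844), (22.905277252197266, 66.04093170166016), 0.14930999279022217)
```

View pics/s6c.png

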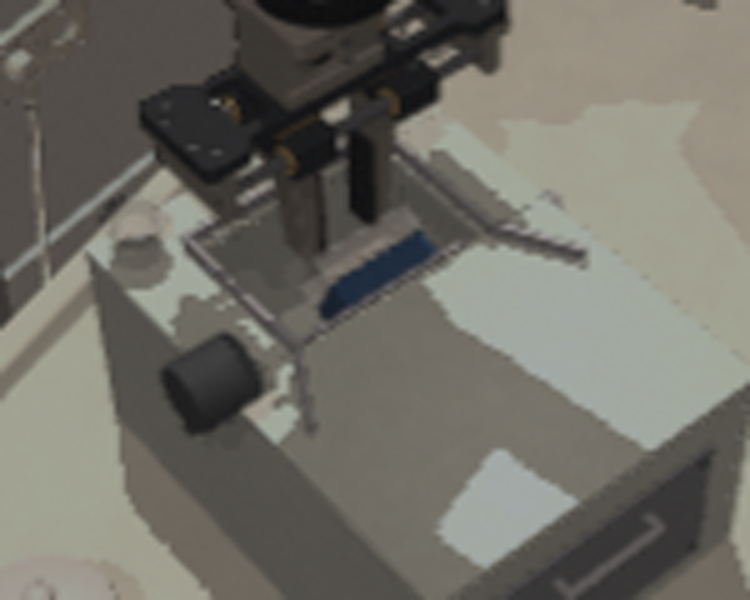

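The flap is wide open at about 0.9 rad, with the block at (380,275) still held between the fingertips and the plate. Going on down drags it along the plate.

Emit:
drive_tool(motion=[[0.33, [0, -0.2, 0.5], 0], [0.33, [0, -0.4, 1], 0], [0.33, [0, -0.5, 1.5], 0], [0.33, [0, -0.5, 2], 0], [0.33, [0, -0.5, 2.5], 0], [0.33, [0, -0.5, 2.8], 0], [0.33, [0, -0.5, 2.8], 0], [0.33, [0, -0.5, 2.8], 0]])

```text
time: 8.45
ee_pos: [0.6504, 0.0762, 0.0945]
eef_rot: [[-0.215, -0.977, 0.005], [-0.977, 0.215, 0.0], [-0.001, -0.005, -1.0]]
ft_force: [6.4, -0.3, 1.4]
gripper_width: 0.0305
```

```bash
python3 blk.py 7
```

```text
t 8.45 box mm [ 89.9 -13.3  94.5] toolx yaw rel box -90.04 F [6.3 1.  1.4] w 0.030529946205118952
shift cm [ -0.14   5.93 -12.08] turn -0.04
42 [ 82.49360099 -23.82753256 170.06810422] [[ 73.51133945 -45.40881757 160.06715036]
 [ 97.75142585  30.19293325 183.96077505]] ((83.1640853881836, -6.923572540283203), (25.56186866760254, 75.82281494140625), 7.099820613861084)
```

View pics/s7c.png

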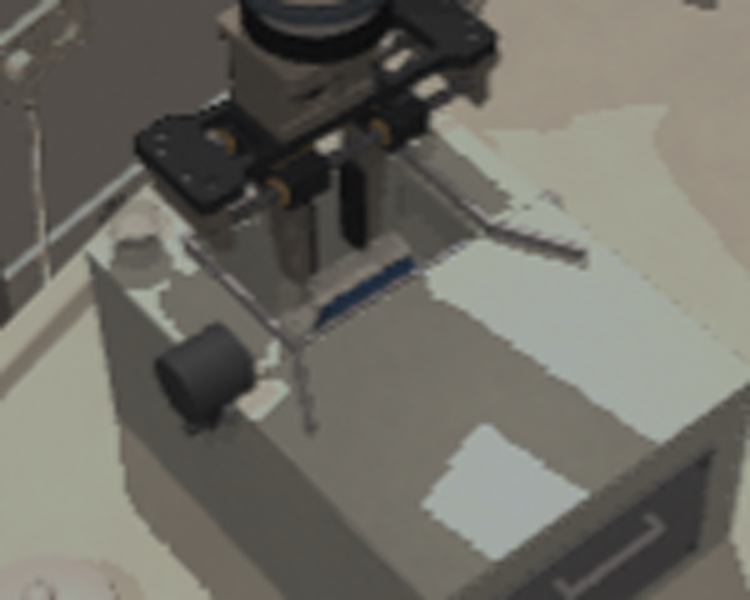

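The tips are at z 94 mm and the block at (365,290) has slid part of the way, pinned between fingers and plate. With the plate at about 1.1 rad, a quick lift should free it to slide before the damped flap returns.

Emit:
drive_tool(motion=[[0.33, [0, -0.2, -1], 0], [0.33, [0, -0.2, -5], 0], [0.33, [0, 0, -10], 0], [0.33, [0, 0, -12], 0], [0.33, [0, 0, -12], 0], [0.33, [0, 0, -12], 0], [0.33, [0, 0, -12], 0], [0.33, [0, 0, -12], 0]])

```text
time: 9.3
ee_pos: [0.6468, 0.0762, 0.2117]
eef_rot: [[-0.215, -0.977, -0.003], [-0.977, 0.215, -0.0], [0.001, 0.003, -1.0]]
ft_force: [-0.4, 0.8, -0.0]
gripper_width: 0.0303
```

```bash
python3 blk.py 8
```

```text
t 9.3 box mm [ 86.4 -14.2 211.7] toolx yaw rel box -90.04 F [-0.6  0.7 -0. ] w 0.030285794160242435
shift cm [-0.21  5.64 -0.31] turn -0.04
```

View pics/s8c.png

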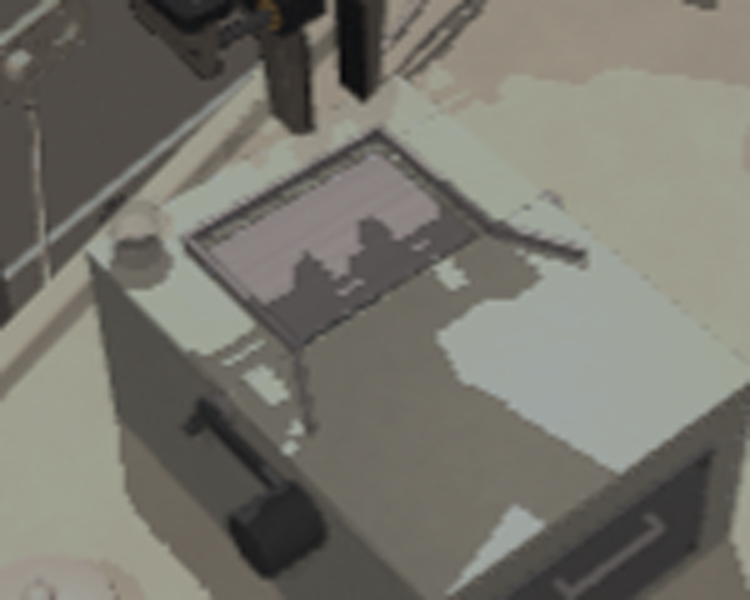

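The block is gone from the top and the flap at (340,235) looks shut. The counterweight is back at (278,530). I'll let it settle, then check flap depth and the other objects.

Emit:
drive_tool(motion=[[0.33, [0, 8, -4], 0], [0.33, [0, 12, -5], 0], [0.33, [0, 16, -5], 0], [0.33, [0, 20, -5], 0], [0.33, [0, 20, -5], 0], [0.33, [0, 20, -5], 0], [0.33, [0, 20, -5], 0], [0.33, [0, 20, -5], 0]])

```text
time: 10.15
ee_pos: [0.454, 0.1191, 0.2633]
eef_rot: [[-0.215, -0.977, 0.0], [-0.977, 0.215, -0.0], [0.0, -0.0, -1.0]]
ft_force: [-0.3, 0.1, -0.5]
gripper_width: 0.0301
```

Run:
```python
from h import *
where()
d=snap('scene','s9');s=load('s0')
for n,e in(('before',s),('after',d)):
    P=cloud(e);L=(P-[*O,0])@RB*1000;ok=e['range_z']>0
    r=[]
    for a in(30,50,70,95):
        m=ok&(abs(L[...,0]-a)<8)&(abs(L[...,1]-25)<30)&(abs(L[...,2]-130)<40);r.append(round(float(np.median(L[m][:,2])),1))
    print(n,'flap z at x 30,50,70,95',r)
    m=ok&(L[...,2]>148)&(L[...,2]<172)&(abs(L[...,0]-124)<25)&(abs(L[...,1]-80)<25);print(' dish',L[m].mean(0).round(1))
cv2.imwrite('pics/s9b.png',cv2.resize(d['image'][:,:,::-1],(800,600)))
df=cv2.absdiff(d['image'],s['image']).max(2);cv2.imwrite('pics/df.png',cv2.resize(cv2.convertScaleAbs(df,alpha=3),(800,600)))
```

```text
t 10.15 box mm [-111.2  -13.6  263.3] toolx yaw rel box -90.07 F [-0.3  0.  -0.5] w 0.030104583070965786
before flap z at x 30,50,70,95 [140.1, 140.1, 140.0, 140.0]
 dish [122.7  81.4 159.9]
after flap z at x 30,50,70,95 [140.0, 140.2, 140.2, 140.0]
 dish [122.2  81.5 159.9]
```

View pics/s9b.png

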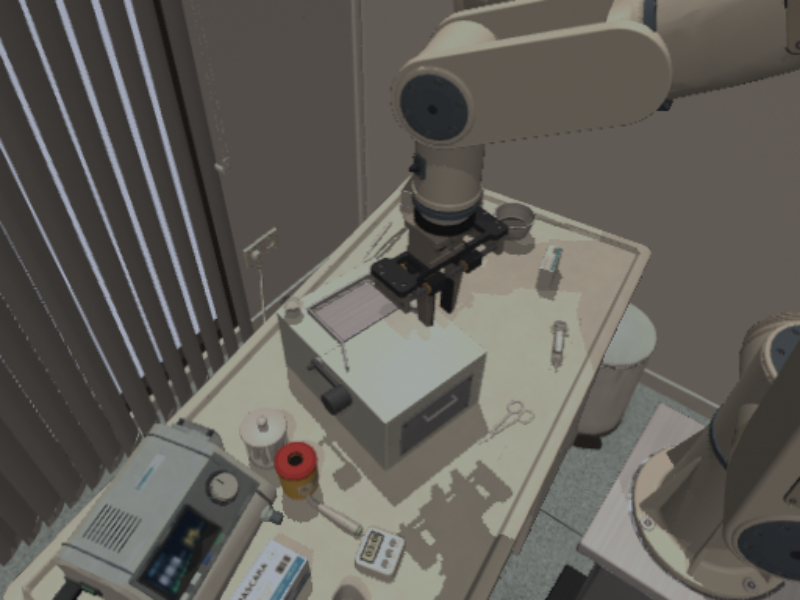

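The flap is flush at z 140 along its whole length. The dish at (292,308), the carton at (549,267) and the handpiece at (558,340) are where they were. The block is not visible anywhere outside the box, and the arm is clear, so I'm handing in.

```bash
python3 -c "
from station import job_done
print(job_done())"
```

```text
the job is handed in; nothing more can be done
None
```

The bur block is in the return box, the flap is shut, and I handed the job in at about 10 s of the 54 s allowed.

I pushed the block onto the shut flap with two part-open fingers; it stood at about x 48, y -16 mm in the box frame. I then pressed it and the flap down to roughly 1.1 rad (estimated from the tip position) and pulled the fingers out quickly, so it slid through.

**Last checks:**
- **Flap:** it reads flush, at 140.0–140.2 mm along its length compared with 140.0–140.1 mm at the start.
- **Dish:** it is within about 0.5 mm of its starting position.
- **Carton and handpiece:** they look unmoved in the picture, but I did not measure them.
- **Arm:** it is clear of everything, with about 0.5 N on the wrist.

**Not confirmed:** the block cannot be seen inside the closed box, so I infer it is there because it is not visible anywhere outside.

**What didn't go cleanly:**
- **First press:** it pushed back with about 27 N sideways (about 34 N in all) because my straight-down motion held the tipping block back. Following its arc fixed that.
- **Second press:** the block stayed pinned between the fingers and the flap until I pulled the fingers out.

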